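# Set the lamp turret to the ring stop and light the lamp

## Robot

A 6-joint arm with a two-finger parallel gripper is mounted at the origin on the work surface. World frame = base frame: x ahead of the robot, y to its left, z up, the work surface at z = 0. Lengths are in m, angles in rad, forces in N, time in s.
With the tool pointing down it reaches from about 0.325 to 0.9 m from the base axis. Payload 3.5 kg.
Tool frame: the origin (TCP) lies at the very end of the fingers, on their centre line; the grasp point (between the pads) lies 19 mm behind it (manip.hold_point_z is the distance from the TCP to the grasp point, in m); z points along the fingers, x is the direction in which the jaws open and shut, and the axes are right-handed (so a half turn about z gives the same grasp; the last joint's range is limited). The gripper opens to 85 mm and grips with 20 to 120 N. Pads are 22 mm wide; open, the fingers measure 114 mm over their backs; the gripper's body (76 mm by 85 mm) begins 54 mm behind the grasp point. The pads swing forward as they close: fully open they stand 13 mm farther back than shut.
Start: joints at [1.2, 0.276, -0.026, 1.268, 0, 1.467], TCP at [0.165, 0.603, 0.231] pointing down, gripper open.
Joint ranges: [-3.12, 3.12], [-0.85, 1.88], [-1.08, 1.24], [-1.95, 2.15], [-1.57, 1.53], [-3.14, 3.14]. Speed limits (rad/s): [2.57, 2.57, 3.14, 3.14, 3.14, 3.14].

## Interface

Orientations are given as a unit quaternion [w, x, y, z].
In Python, from bench import manip gives the robot as it stands.
- The arm moves only by the tool move_arm, never from a script. Its argument "deltas" is a list of rows, each a list of 7 numbers: the turn, a rotation vector about the tool's x, y, z in degrees, then the shift along the tool's x, y, z in cm, then the opening, from 0 (shut) to 1 (fully open). In form: [[rx, ry, rz, dx, dy, dz, fingers], ...]. A call has exactly 5 rows; each row shifts and turns the commanded pose from where the row before left it, along the tool's axes as they then stand; what a row does not reach is not made up. A row lasts 1/10 s, in which the tool goes at most 50 mm and 8.59 degrees, less where a joint would pass 70% of its speed; a pose out of reach is approached as far as the arm can. A call with a gripper value outside its range is refused whole. The fingers move at their own pace and stop on an object; "newtons" is the grip in N (left out, the last holds). Time passes only in rows, so rows that do not move let the fingers close, or fill a call up. It gives the time, the measured TCP pose, the force and the opening at its end, in the units of the state.
- manip.state(): the state, without advancing time (a new reading comes with each control period).
- manip.read_camera(name): name is "scene" or "top" or "wrist"; returns a dict with "pixels" (480x640x3 uint8, red, green, blue), "camera_matrix" (3x3 intrinsics, pixels), "dist" ([k1, k2, p1, p2, k3] as OpenCV has them; the pictures are not rectified), "world_to_cam" (4x4, takes a point from world to camera coordinates). Camera axes: x right, y up, looking along -z (the intrinsics and any distortion apply to the point x, -y, -z); pixel columns grow to the right and rows downward; lengths in m; the calibration is good to about 2 mm. A picture is of the moment at which its call begins. There is no depth.
- manip.close_job(): hands the job in, once; it reports no verdict.
The state is a dict: "t": time; "joint_pos": joint angles; "joint_velocities": joint speeds; "effort": joint torques, N m; "eef_pos": TCP position; "tool_rot": TCP orientation; "ft_force": force on the tool from outside, world axes, zero at the start; "torque": the same for the moment, N m; "grip_width": finger opening in m.
Only numpy, scipy, OpenCV 4.12 (cv2) and the standard library are available. Lean on these libraries where they do the work, as an engineer would, in place of code of your own. Each camera call takes 0.05 s, during which the arm holds its last target.

## Task

On the round lamp base, push the upright tab of the turret round until the tab points at the middle of the mark with the open black ring on it (not the solid dot), then press the lamp button on the control box and let it come back up. Only push with the fingertips: do not lift the turret, which sits loose on its spindle, do not press the button before the turret is set, and leave the other things on the bench where they are.

Things in the scene. Friction and masses are not known exactly. Their poses are not given: they have to be found in the camera images.
- turret (a joint): angle (rad) of the turret, a flat aluminium disc; positive turns counter-clockwise seen from above; stops at -2.3 and +2.3. It starts near 0. No detents: it stays where it is left (friction 0.12 N m, about 2 N at the tab). The four marks lie at -1.92, -0.87, +0.87 and +1.92 rad; which lies where changes. Turn the short way: the stops bar the long way round
- turret_lift (a joint): height (m) by which the turret has been lifted off its spindle: 0 when seated; gravity alone holds it down
- turret_axis (a point): on the vertical axis of the turret, at the height of its top face, 52 mm above the bench. The turret is a disc 160 mm across and 12 mm thick, seated on a fixed round grey lamp base 244 mm across. Round the axis there is only a flat hub 2.5 mm high
- tab: the black tab standing up from the turret: 22 mm wide (along the radius) x 8 mm thick (along the direction of travel) x 40 mm tall, its centre 66 mm from the axis; origin at the centre of its foot, on the turret's top face; its x axis lies along the radius (pointing to the axis)
- tab_top (a point): centre of the tab's top, 92 mm above the bench
- pointer (a point): point on the line from the axis through the tab, 101 mm from the axis, at the height of the turret's top: it lies over the middle of a mark when the tab points at that mark
- mark_ring: round white plate, 37 mm across and 2 mm thick, with a black ring 30 mm across on it: the mark to choose. Fixed on the lamp base's rim, 101 mm from the axis, 36 mm above the bench; origin at its centre. The three other plates of the same size show a bar, a cross and a small dot
- lamp_button (a joint): travel of the lamp button (m): 0 up, 0.006 fully down; springs back; 5 N presses it fully down, and about 4 mm of travel switches the lamp
- lamp_button_top (a point): centre of the top of the round black lamp button, 30 mm across, on top of the fixed white control box (100 x 170 x 55 mm tall); it is pressed straight down
- eyepiece: bystander: black stepped cylinder, 32 mm across, 42 mm tall, standing loose on the lamp base's rim, about opposite the turret's parking side; origin at centre of underside
- vial: bystander: little capped jar, 22 mm across, 42 mm tall, standing loose on the control box beside the button; origin at centre of underside
- reagent: bystander: amber bottle, 60 mm across, 130 mm tall, on the bench; origin at centre of underside
- dish: bystander: shut glass culture dish, 90 mm across, 16 mm tall, on the bench; origin at centre of underside
- slidebox: bystander: grey box for slides, 85 x 32 x 30 mm, on the bench; origin at centre of underside
- beaker: bystander: glass beaker, 68 mm across, 85 mm tall, on the bench; origin at centre of underside
- objective: bystander: steel microscope objective, 26 mm across, 40 mm tall, standing on the bench; origin at centre of underside

How it is judged:
On the way, in this order (a step that is already met when the one before it is completed fails the run):
1. the fingers push the tab (contact force between the fingers and tab above 0.3 N), for 0.04 s.
2. the tab points at the ring mark (horizontal distance between pointer and mark_ring below 0.012 m), for 0.2 s.
3. the lamp button is pressed (value of joint lamp_button above 0.004 m), for 0.04 s.
At the end, for the whole second after the job is handed in: the pointer line of the tab lies within 12 mm of the centre of the ring mark (about 7 degrees), the turret is at rest and seated (lifted less than 2 mm), and the lamp button, pressed at least 4 mm after that, is up again (less than 2 mm) (horizontal distance between pointer and mark_ring below 0.012 m and velocity of joint turret between -0.05 and 0.05 rad/s and value of joint each of turret_lift, lamp_button below 0.002 m); the robot touches nothing.
It fails at once if the turret is lifted off its spindle by more than 6 mm (value of joint turret_lift above 0.006 m).
It fails at once if the lamp button is pressed (over 3 mm) while the tab is off the ring mark (value of joint lamp_button above 0.003 m and horizontal distance between pointer and mark_ring above 0.012 m).
It fails at once if another thing is shifted by more than 25 mm, lifted or knocked over (distance of any of eyepiece, vial, reagent, dish, slidebox, beaker, objective from where it was at the start of the episode above 0.025 m or angle between any of eyepiece, vial, reagent, dish, slidebox, beaker, objective's own z axis and vertical above 0.4 rad).
It also fails if it takes over 46 s, if anything falls off the work surface, if the arm or the gripper's body presses on something with over 40 N, if the wrist force passes 120 N, or if a joint passes its speed limit or range.

## Working session

There is one attempt and no reset: what is moved stays moved. The work goes in short steps, Python scripts to look and compute and a tool call to move; the robot and the scene stay as the last step left them, time stands still between calls to the robot, and variables do not carry over. Pictures are saved under pics/ and viewed, and the job is handed in when it is done.

Besides the shell and the picture viewer there is one more tool, called after "Call:" as name(argument=value, ...) on one line, values as JSON. move_arm: Moves the arm, as the interface text tells. Its arguments: {"type":"object","properties":{"deltas":{"type":"array"},"newtons":{"type":"number"}},"required":["deltas"]}

```bash
mkdir -p pics; python3 - <<'E'
from bench import manip
import cv2,pickle
for n in ["scene","top"]:
    r=manip.read_camera(n); cv2.imwrite(f"pics/{n}0.png",r["pixels"][:,:,::-1]); pickle.dump(r,open(n+".pkl","wb"))
    print(n,r["camera_matrix"],r["dist"],r["world_to_cam"])
print(manip.state())
E
```

```text
scene [[453.95649195   0.         324.5074169 ]
 [  0.         453.95649195 241.3772766 ]
 [  0.           0.           1.        ]] [-0.02177316  0.          0.          0.          0.        ] [[-0.43454808  0.90056734 -0.012101    0.22438206]
 [-0.54131295 -0.25041262  0.80266668  0.24743091]
 [ 0.71982516  0.35534769  0.59630509 -1.39740613]
 [ 0.          0.          0.          1.        ]]
top [[444.907817     0.         314.72802567]
 [  0.         444.907817   241.29739558]
 [  0.           0.           1.        ]] [-0.0019953  0.         0.         0.         0.       ] [[-0.01679815 -0.99954759 -0.02494852  0.02154036]
 [ 0.98656501 -0.020625    0.16206199 -0.61727082]
 [-0.16250323 -0.02189099  0.98646515 -0.85098599]
 [ 0.          0.          0.          1.        ]]
{'t': 0.1, 'joint_pos': array([ 1.19955829e+00,  2.77088707e-01, -2.77504560e-02,  1.26801015e+00,
        6.01351634e-06,  1.46742116e+00]), 'joint_velocities': array([-1.05570888e-03, -9.87744071e-04,  3.34242159e-03,  6.10187124e-04,
       -1.70092076e-05, -1.89218900e-04]), 'effort': array([ 5.31688838e-04, -4.46708143e+01,  2.96128643e+01,  8.48293043e-03,
       -7.93358663e-05,  2.15555083e-06]), 'eef_pos': array([0.16515267, 0.60204648, 0.23024863]), 'tool_rot': array([ 5.32298081e-04,  7.95194882e-01,  6.06353071e-01, -8.77700641e-04]), 'ft_force': array([0.89404204, 0.17237967, 0.20388909]), 'torque': array([-0.03299521, -0.03764773, -0.00855938]), 'grip_width': 0.0851485582809173}
```

View pics/top0.png

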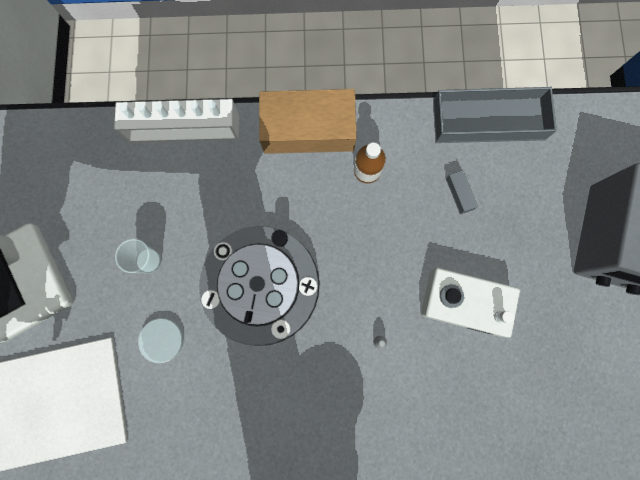

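View pics/scene0.png

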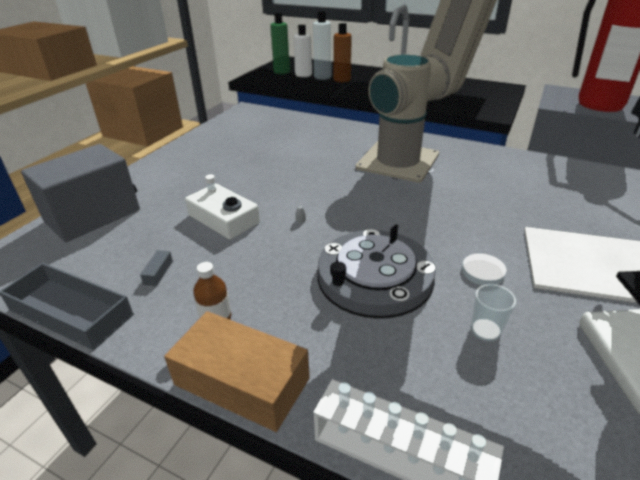

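The top view has the turret at (257,284) with its tab at (249,316). The plates are near (223,251), (210,299), (281,329) and (308,287), the eyepiece is at (280,238) and the button at (453,295). I'll enlarge it to read the plates.

```bash
python3 - <<'E'
import cv2
a=cv2.imread("pics/top0.png")
c=cv2.resize(a[220:350,190:330],None,fx=5.6,fy=4.6*5.6/4.6*0.8214,interpolation=cv2.INTER_CUBIC) if 0 else cv2.resize(a[222:350,195:325],None,fx=4.6,fy=4.6,interpolation=cv2.INTER_CUBIC)
cv2.imwrite("pics/c1.png",c)
cv2.imwrite("pics/c2.png",cv2.resize(a[255:345,415:530],None,fx=6,fy=6,interpolation=cv2.INTER_CUBIC))
E
```

```text
(no output)
```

View pics/c1.png

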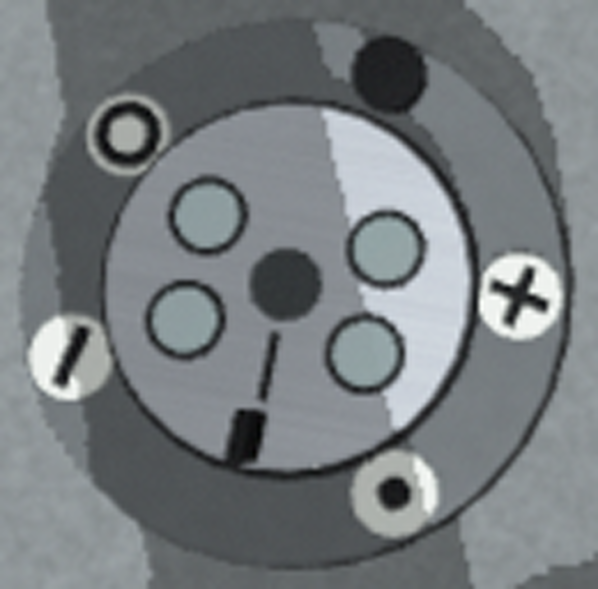

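View pics/c2.png

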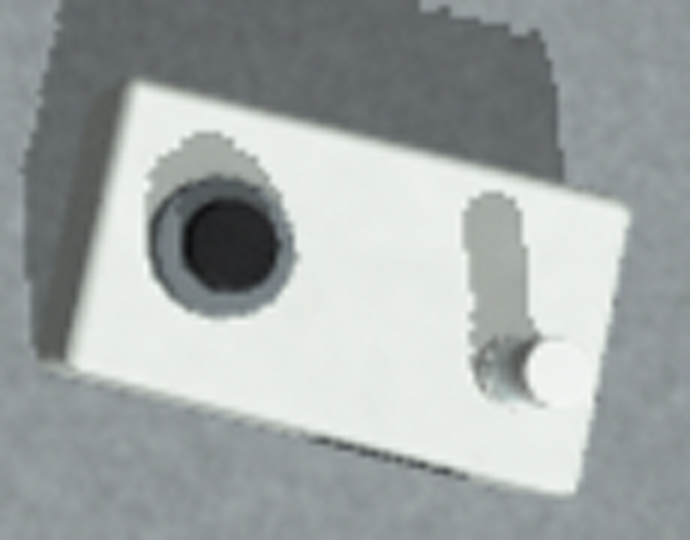

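```bash
cat > h.py <<'E'
import numpy as np,cv2
def ray(r,u,v,z):
    p=cv2.undistortPoints(np.array([[[u,v]]],float),r["camera_matrix"],r["dist"]).ravel()
    W=r["world_to_cam"];R=W[:3,:3];t=W[:3,3]
    d=R.T@np.array([p[0],-p[1],-1]);c=-R.T@t
    return c+d*(z-c[2])/d[2]
def proj(r,P):
    q=r["world_to_cam"][:3,:3]@np.array(P)+r["world_to_cam"][:3,3]
    return cv2.projectPoints(np.array([[q[0],-q[1],-q[2]]]),np.zeros(3),np.zeros(3),r["camera_matrix"],r["dist"])[0].ravel()
E
python3 - <<'E'
from h import *
import pickle
r=pickle.load(open("top.pkl","rb"))
f=lambda a,b,z,s=4.6,o=(195,222):ray(r,o[0]+(a+.5)/s-.5,o[1]+(b+.5)/s-.5,z)
hub=f(286,285,.0545)
M={k:f(*v,.036) for k,v in dict(ring=(127,134),bar=(70,357),dot=(395,493),cross=(520,296)).items()}
print("hub",hub)
# fit axis: marks on circle R=.101
from scipy.optimize import least_squares
ang=dict(ring=-1.92,bar=-.87,dot=.87,cross=1.92)
g=lambda p:np.concatenate([p[:2]+.101*np.array([np.cos(p[2]+ang[k]),np.sin(p[2]+ang[k])])-M[k][:2] for k in M])
s=least_squares(g,[hub[0],hub[1],3.1]);print("axis",s.x,abs(s.fun).max())
for k in M: print(k,M[k])
for n,(a,b,z) in dict(line_in=(276,335,.052),line_out=(263,400,.052),tabtop=(241,452,.092),tabtop_in=(250,412,.092)).items():
    p=f(a,b,z);d=p[:2]-s.x[:2];print(n,p,np.hypot(*d),np.arctan2(d[1],d[0])%(2*np.pi))
print("button",f(231,245,.065,6,(415,255)),f(231,245,.061,6,(415,255)))
print("eyep",f(390,74,.078)); 
for q in [(133,80),(630,208),(575,493),(70,365)]: print(f(*q,.055,6,(415,255)))
print("vial top",f(558,372,.097,6,(415,255)))
print("obj",ray(r,380,342,.04))
r2=pickle.load(open("scene.pkl","rb"))
print(proj(r2,[s.x[0],s.x[1],.0545]))
E
```

```text
hub [0.53397619 0.12676857 0.0545    ]
axis [0.53461565 0.12755888 2.73531755] 0.0008758617710466765
ring [0.60422539 0.20149699 0.036     ]
bar [0.50535717 0.2250858  0.036     ]
dot [0.44417657 0.08169467 0.036     ]
cross [0.52853965 0.02612028 0.036     ]
line_in [0.51263054 0.13140457 0.052     ] 0.022318927759909395 2.9684219404865964
line_out [0.48489412 0.13688227 0.052     ] 0.0505881094641154 2.9562329923443476
tabtop [0.46334615 0.13919406 0.092     ] 0.07221301289714055 2.979764131481367
tabtop_in [0.47948304 0.13560741 0.092     ] 0.05571699545466886 2.996631606013982
button [ 0.50319377 -0.25708435  0.065     ] [ 0.5033407 -0.2582146  0.061    ]
eyep [0.62170659 0.07882681 0.078     ]
[ 0.55828367 -0.23135967  0.055     ]
[ 0.5132233 -0.3901278  0.055    ]
[ 0.42247749 -0.36439677  0.055     ]
[ 0.46576218 -0.20534429  0.055     ]
vial top [ 0.46134606 -0.34555978  0.097     ]
obj [ 0.41556856 -0.11510524  0.04      ]
[376.10688201 256.02010361]
```

```bash
python3 -c "
import cv2
a=cv2.imread('pics/scene0.png')
cv2.imwrite('pics/c3.png',cv2.resize(a[165:320,175:445],None,fx=2.9,fy=2.9,interpolation=cv2.INTER_CUBIC))"
```

```text
(no output)
```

View pics/c3.png

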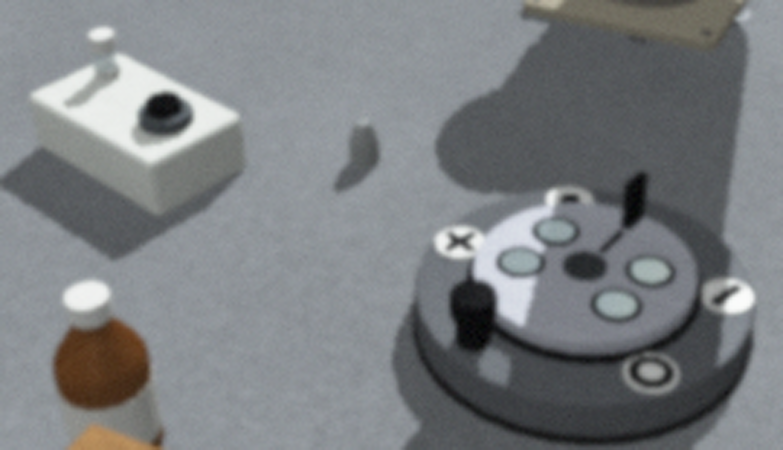

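Ring mark is at turret −1.92 and the tab starts at about +0.23, so it has to turn about 2.15 rad clockwise. I'll shut the fingers and go to the −y side of the tab.

Call:
move_arm(deltas=[[0,0,0,-1.5,1.6,0,0],[0,0,0,-2.7,2.8,0,0],[0,0,0,-2.7,2.8,0,0],[0,0,0,-2.7,2.8,0,0],[0,0,0,-2.7,2.8,0,0]], newtons=20)

```text
t: 0.6
eef_pos: [0.2565, 0.4486, 0.2307]
tool_rot: [0.0, 0.795, 0.607, -0.0]
ft_force: [1.5, -0.7, 0.1]
grip_width: 0.0121
```

Call:
move_arm(deltas=[[0,0,0,-2.7,2.8,0,0],[0,0,0,-2.7,2.8,0,0],[0,0,0,-2.7,2.8,0,0],[0,0,0,-2.7,2.8,0,0],[0,0,0,-2.7,2.8,0,0]])

```text
t: 1.1
eef_pos: [0.3558, 0.2814, 0.231]
tool_rot: [-0.0, 0.795, 0.606, -0.0]
ft_force: [0.7, -0.6, -1.0]
grip_width: 0.0001
```

Call:
move_arm(deltas=[[0,0,0,-2.7,2.8,0,0],[0,0,0,-2.7,2.8,0,0],[0,0,0,-2.7,2.8,0,0],[0,0,-5,-2.7,2.8,0,0],[0,0,0,-1.2,1.2,0,0]])

```text
t: 1.6
eef_pos: [0.4456, 0.1327, 0.231]
tool_rot: [0.0, 0.768, 0.64, -0.0]
ft_force: [0.6, 0.8, 0.7]
grip_width: 0.0002
```

```bash
cat > st.py <<'E'
from bench import manip
from h import *
from scipy.spatial.transform import Rotation as Rn
s=manip.state();q=s["tool_rot"];R=Rn.from_quat([q[1],q[2],q[3],q[0]]).as_matrix()
print("t",s["t"],"p",s["eef_pos"].round(4),"F",s["ft_force"].round(2),"w",round(s["grip_width"],4),"yaw",np.degrees(np.arctan2(R[1,0],R[0,0])).round(2),"z",R[:,2].round(4))
A=np.array([.5346,.1276]);d=R.T@np.append(A-s["eef_pos"][:2],0);print("axis in tool",d.round(4))
c=np.array([s["eef_pos"][0],s["eef_pos"][1]])-A
E
python3 st.py; python3 - <<'E'
from bench import manip
import cv2
for n in ["wrist","scene"]: cv2.imwrite(f"pics/{n}1.png",manip.read_camera(n)["pixels"][:,:,::-1])
E
```

```text
t 1.6 p [0.4456 0.1327 0.231 ] F [0.58 0.81 0.74] w 0.0002 yaw 79.56 z [ 0.e+00 -8.e-04 -1.e+00]
axis in tool [0.0111 0.0884 0.    ]
```

View pics/wrist1.png

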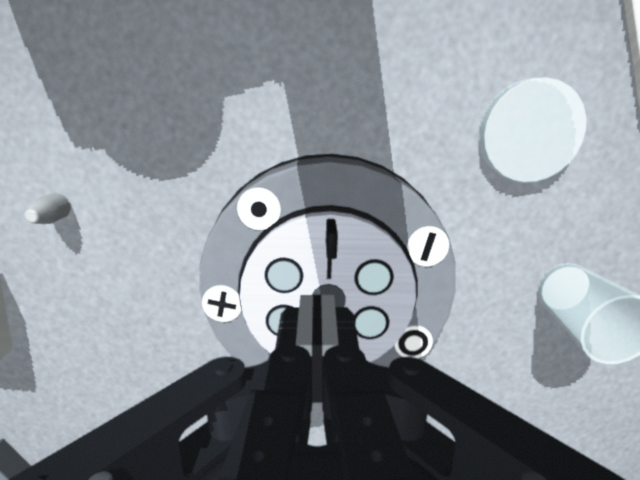

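View pics/scene1.png

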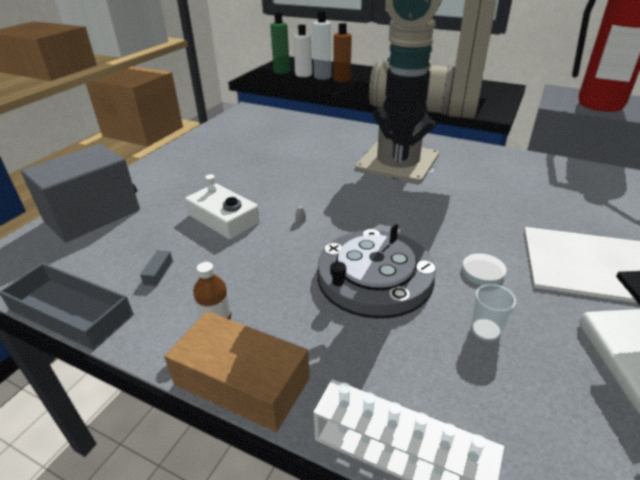

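The wrist view shows the tab at (331,240) above the hub, in line with tool y. The ring mark is at (414,341), to its right (tool +x). I'll shift clear of the tab and descend.

Call:
move_arm(deltas=[[0,0,0,-1.7,1.1,0,0],[0,0,0,-1.7,1.1,1.5,0],[0,0,0,0,0,3.0,0],[0,0,0,0,0,3.0,0],[0,0,0,0,0,3.0,0]])

```text
t: 2.2
eef_pos: [0.4595, 0.0986, 0.1252]
tool_rot: [-0.0, 0.768, 0.641, 0.0]
ft_force: [0.5, 0.1, -0.5]
grip_width: 0.0
```

Call:
move_arm(deltas=[[0,0,0,0,0,2.5,0],[0,0,0,0,0,2.0,0],[0,0,0,0,0,1.0,0],[0,0,0,0,0,0.3,0],[0,0,0,0,0,0,0]])

```text
t: 2.7
eef_pos: [0.4601, 0.0982, 0.0684]
tool_rot: [-0.0, 0.768, 0.641, -0.0]
ft_force: [-0.3, 0.5, 0.6]
grip_width: 0.0
```

```bash
python3 st.py; python3 - <<'E'
from bench import manip
import cv2
n="wrist"; cv2.imwrite(f"pics/{n}2.png",manip.read_camera(n)["pixels"][:,:,::-1])
a=manip.read_camera("scene")["pixels"][:,:,::-1]
cv2.imwrite('pics/s2.png',cv2.resize(a[165:320,300:500],None,fx=3.5,fy=3.5,interpolation=cv2.INTER_CUBIC))
E
```

```text
t 2.7 p [0.4601 0.0982 0.0684] F [-0.32  0.54  0.61] w 0.0 yaw 79.69 z [-2.e-04  1.e-04 -1.e+00]
axis in tool [ 0.0422  0.068  -0.    ]
```

View pics/wrist2.png

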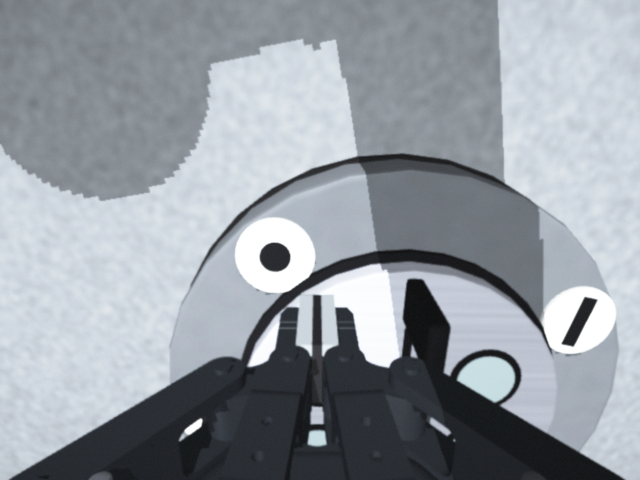

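View pics/s2.png

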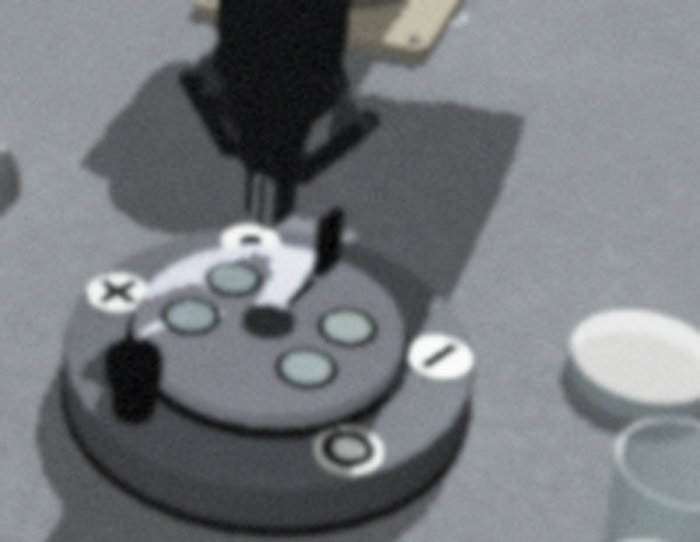

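Call:
move_arm(deltas=[[0,0,0,0.5,0.2,-0.4,0],[0,0,0,0.8,0,0,0],[0,0,0,0.6,0,0,0],[0,0,0,0.3,0,0,0],[0,0,0,0,0,0,0]])

```text
t: 3.3
eef_pos: [0.4662, 0.1197, 0.0724]
tool_rot: [0.0, 0.768, 0.641, 0.0]
ft_force: [-0.6, 0.1, -0.4]
grip_width: 0.0001
```

```bash
python3 st.py; python3 - <<'E'
from bench import manip
import cv2
n="wrist"; cv2.imwrite(f"pics/{n}3.png",manip.read_camera(n)["pixels"][:,:,::-1])
E
```

```text
t 3.3 p [0.4662 0.1197 0.0724] F [-0.64  0.08 -0.35] w 0.0001 yaw 79.71 z [ 1.e-04  0.e+00 -1.e+00]
axis in tool [0.02   0.0659 0.    ]
```

View pics/wrist3.png

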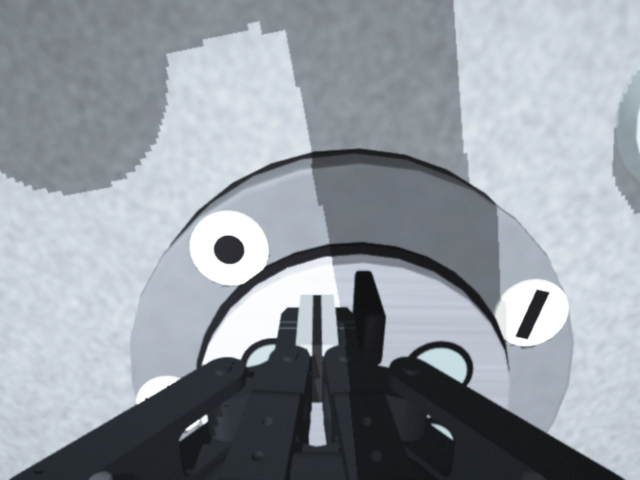

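The tab is at (367,310), just right of the finger edge at (353,320), so contact is close. I'll start the arc: 4° per row, with the tool turning along with it.

Call:
move_arm(deltas=[[0,0,2,0.3,-0.06,0,0],[0,0,4,0.46,-0.12,0,0],[0,0,4,0.46,-0.12,0,0],[0,0,4,0.46,-0.12,0,0],[0,0,4,0.46,-0.12,0,0]])

```text
t: 3.85
eef_pos: [0.4668, 0.1404, 0.072]
tool_rot: [0.001, 0.86, 0.511, -0.001]
ft_force: [-0.2, -1.8, 0.1]
grip_width: 0.0
```

```bash
python3 st.py; python3 - <<'E'
from bench import manip
import cv2
n="wrist"; cv2.imwrite(f"pics/{n}4.png",manip.read_camera(n)["pixels"][:,:,::-1])
E
```

```text
t 3.85 p [0.4668 0.1404 0.072 ] F [-0.22 -1.85  0.11] w 0.0 yaw 61.45 z [-9.e-04 -2.e-03 -1.e+00]
axis in tool [ 0.0212  0.0657 -0.    ]
```

View pics/wrist4.png

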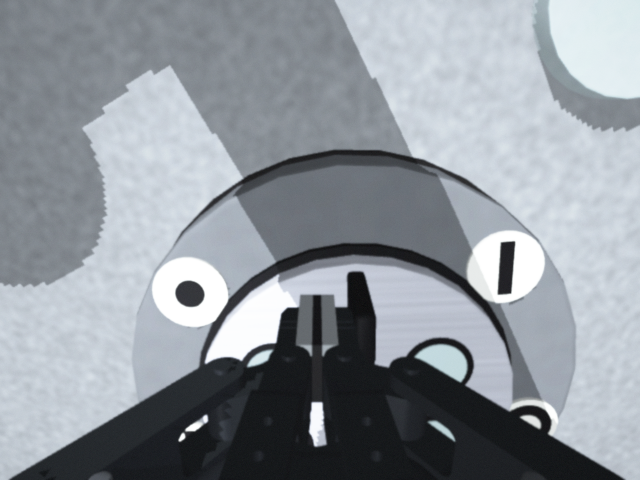

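Contact is made at about 1.9 N and the tab is following the finger at (360,320). Continuing round the arc.

Call:
move_arm(deltas=[[0,0,4,0.47,-0.12,0,0],[0,0,4,0.47,-0.12,0,0],[0,0,4,0.47,-0.12,0,0],[0,0,4,0.47,-0.12,0,0],[0,0,4,0.47,-0.12,0,0]])

```text
t: 4.4
eef_pos: [0.4756, 0.1627, 0.0719]
tool_rot: [0.001, 0.935, 0.355, -0.001]
ft_force: [-0.7, -1.7, -0.0]
grip_width: 0.0001
```

Call:
move_arm(deltas=[[0,0,4,0.47,-0.12,0,0],[0,0,4,0.47,-0.12,0,0],[0,0,4,0.47,-0.12,0,0],[0,0,4,0.47,-0.12,0,0],[0,0,4,0.47,-0.12,0,0]])

```text
t: 4.9
eef_pos: [0.4915, 0.1807, 0.0718]
tool_rot: [0.001, 0.982, 0.187, -0.001]
ft_force: [-2.4, -2.3, 1.5]
grip_width: -0.0002
```

```bash
python3 st.py; python3 - <<'E'
from bench import manip
import cv2
n="wrist"; cv2.imwrite(f"pics/{n}5.png",manip.read_camera(n)["pixels"][:,:,::-1])
n="top"; a=manip.read_camera(n)["pixels"][:,:,::-1]
cv2.imwrite('pics/t5.png',cv2.resize(a[222:350,195:325],None,fx=4.6,fy=4.6,interpolation=cv2.INTER_CUBIC))
E
```

```text
t 4.9 p [0.4915 0.1807 0.0718] F [-2.39 -2.34  1.52] w -0.0002 yaw 21.54 z [-0.0022 -0.0015 -1.    ]
axis in tool [ 0.0206  0.0652 -0.    ]
```

View pics/wrist5.png

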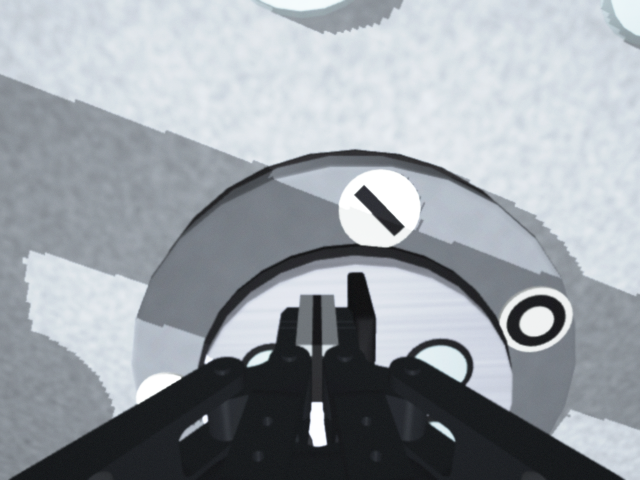

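View pics/t5.png

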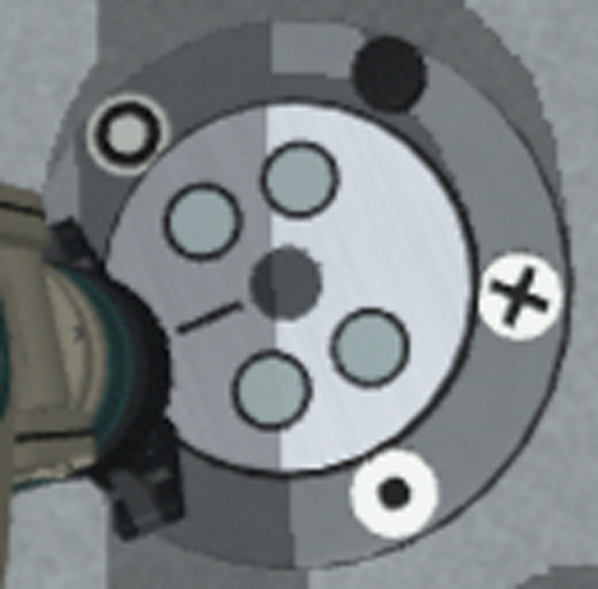

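The top view shows the pointer line from (239,305) to (180,330) in the crop, with the ring plate at (127,134). I'll measure the angle left to turn.

```bash
cat > ang.py <<'E'
from h import *
import pickle,sys
r=pickle.load(open("top.pkl","rb"))
f=lambda a,b,z:ray(r,195+(a+.5)/4.6-.5,222+(b+.5)/4.6-.5,z)[:2]
v=list(map(float,sys.argv[1:]));A=f(286,285,.0545);A2=np.array([.5346,.1276])
p,q=f(*v[:2],.052),f(*v[2:],.052)
az=lambda d:np.degrees(np.arctan2(d[1],d[0]))
print("line az",az(q-p),"hub->out",az(q-A),"axis->out",az(q-A2),"target",np.degrees(.815),az(f(127,134,.036)-A2))
E
python3 ang.py 239 305 180 330
```

```text
line az 111.98659436795548 hub->out 111.67109397358605 axis->out 112.6992992049713 target 46.69606030316209 46.70476946352891
```

Call:
move_arm(deltas=[[0,0,4,0.47,-0.12,0,0],[0,0,4,0.47,-0.12,0,0],[0,0,4,0.47,-0.12,0,0],[0,0,4,0.47,-0.12,0,0],[0,0,4,0.47,-0.12,0,0]])

```text
t: 5.5
eef_pos: [0.5126, 0.1922, 0.0718]
tool_rot: [0.0, 1.0, 0.014, -0.001]
ft_force: [-1.8, -0.4, 0.5]
grip_width: -0.0004
```

Call:
move_arm(deltas=[[0,0,4,0.47,-0.12,0,0],[0,0,4,0.47,-0.12,0,0],[0,0,4,0.47,-0.12,0,0],[0,0,4,0.47,-0.12,0,0],[0,0,4,0.47,-0.12,0,0]])

```text
t: 6.0
eef_pos: [0.5364, 0.1957, 0.0718]
tool_rot: [0.0, 0.987, -0.16, -0.001]
ft_force: [-2.5, -0.3, 0.9]
grip_width: 0.0001
```

Call:
move_arm(deltas=[[0,0,4,0.47,-0.12,0,0],[0,0,4,0.47,-0.12,0,0],[0,0,4,0.47,-0.12,0,0],[0,0,4,0.47,-0.12,0,0],[0,0,0,0,0,0,0]])

```text
t: 6.5
eef_pos: [0.5564, 0.1924, 0.0719]
tool_rot: [0.0, 0.956, -0.294, -0.001]
ft_force: [-0.7, -0.0, -0.2]
grip_width: -0.0
```

```bash
python3 st.py; python3 - <<'E'
from bench import manip
import cv2
n="wrist"; cv2.imwrite(f"pics/{n}6.png",manip.read_camera(n)["pixels"][:,:,::-1])
n="top"; a=manip.read_camera(n)["pixels"][:,:,::-1]
cv2.imwrite('pics/t6.png',cv2.resize(a[222:350,195:325],None,fx=4.6,fy=4.6,interpolation=cv2.INTER_CUBIC))
E
```

```text
t 6.5 p [0.5564 0.1924 0.0719] F [-0.68 -0.05 -0.2 ] w -0.0 yaw -34.25 z [-1.2e-03  2.0e-04 -1.0e+00]
axis in tool [0.0185 0.0659 0.    ]
```

View pics/wrist6.png

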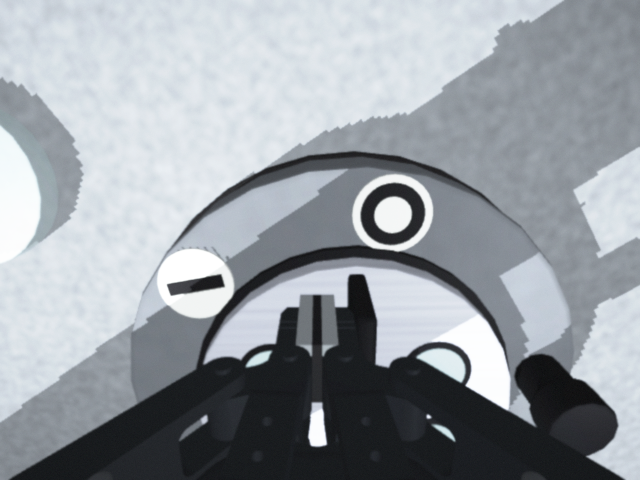

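View pics/t6.png

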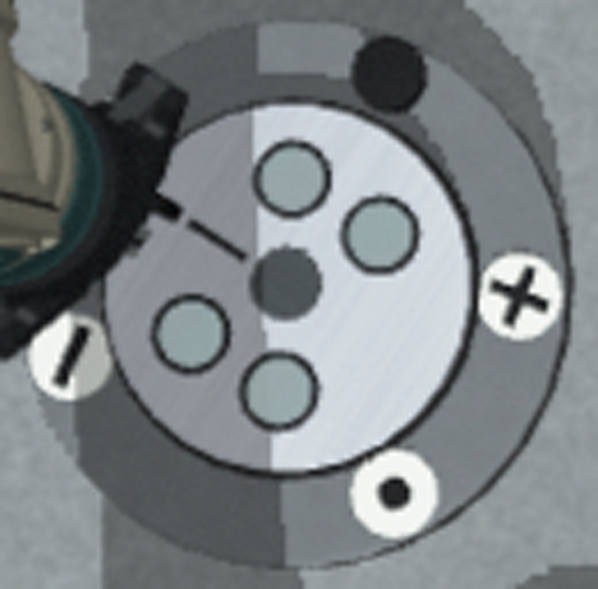

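```bash
python3 ang.py 243 258 192 225
```

```text
line az 56.56947998300716 hub->out 56.98514812817146 axis->out 57.06753850171711 target 46.69606030316209 46.70476946352891
```

The line runs (243,258) to (192,225), azimuth about 57°. The ring is at 46.7°, so about 10° remain.

Call:
move_arm(deltas=[[0,0,3,0.35,-0.09,0,0],[0,0,3,0.35,-0.09,0,0],[0,0,2.5,0.29,-0.08,0,0],[0,0,1.5,0.17,-0.04,0,0],[0,0,0,0,0,0,0]])

```text
t: 7.1
eef_pos: [0.5674, 0.188, 0.0721]
tool_rot: [0.0, 0.926, -0.377, -0.0]
ft_force: [-2.3, 0.9, -0.6]
grip_width: -0.0003
```

```bash
python3 st.py; python3 - <<'E'
from bench import manip
import cv2
n="wrist"; cv2.imwrite(f"pics/{n}7.png",manip.read_camera(n)["pixels"][:,:,::-1])
n="top"; a=manip.read_camera(n)["pixels"][:,:,::-1]
cv2.imwrite('pics/t7.png',cv2.resize(a[222:350,195:325],None,fx=4.6,fy=4.6,interpolation=cv2.INTER_CUBIC))
E
```

```text
t 7.1 p [0.5674 0.188  0.0721] F [-2.28  0.87 -0.61] w -0.0003 yaw -44.28 z [-6.e-04  2.e-04 -1.e+00]
axis in tool [0.0187 0.0661 0.    ]
```

View pics/wrist7.png

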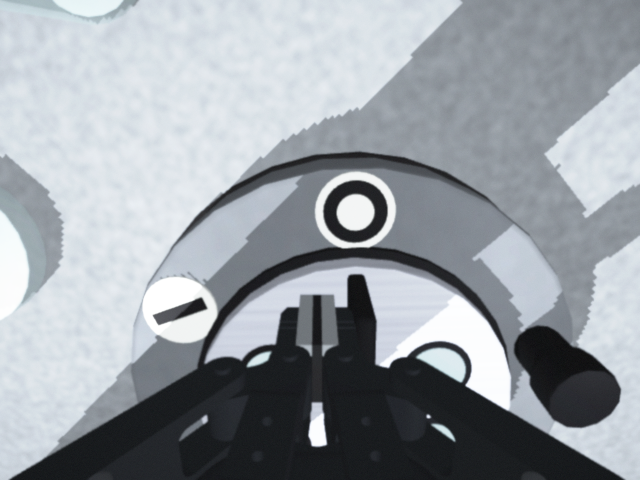

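View pics/t7.png

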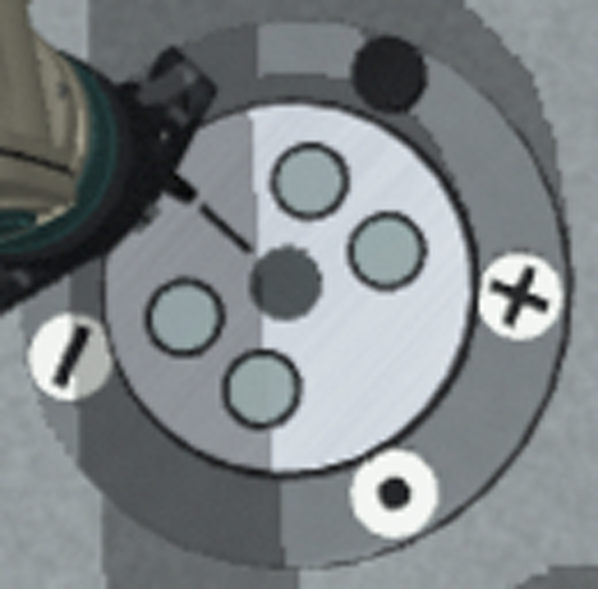

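The ring at (355,211) now sits straight beyond the tab at (357,280) in the wrist view, and the top-view line runs (249,249) to (202,207). I'll check the angle, back off and lift.

```bash
python3 ang.py 249 249 202 207; python3 - <<'E'
from h import *
import pickle
a=pickle.load(open("top.pkl","rb"));b=pickle.load(open("scene.pkl","rb"))
u=415+231.5/6-.5;v=255+245.5/6-.5
for z in (.055,.06,.065,.07,.075): P=ray(a,u,v,z);print(z,P,proj(b,P))
print("obs",175+163.5/2.9-.5,165+104.5/2.9-.5)
E
```

```text
line az 47.885503974791 hub->out 46.97371597298292 axis->out 46.84661772127602 target 46.69606030316209 46.70476946352891
0.055 [ 0.50356109 -0.25990998  0.055     ] [229.55816036 206.54239001]
0.06 [ 0.50337743 -0.25849716  0.06      ] [229.80404953 204.87349781]
0.065 [ 0.50319377 -0.25708435  0.065     ] [230.05150752 203.19437143]
0.07 [ 0.50301011 -0.25567153  0.07      ] [230.30054895 201.50491954]
0.075 [ 0.50282645 -0.25425871  0.075     ] [230.55118855 199.80504977]
obs 230.8793103448276 200.5344827586207
```

Call:
move_arm(deltas=[[0,0,0,-0.8,0,0,0],[0,0,0,-1.5,0,0,0],[0,0,0,0,0,-2.5,0],[0,0,0,0,0,-4,0],[0,0,0,0,0,-4,0]])

```text
t: 7.7
eef_pos: [0.5496, 0.2048, 0.1778]
tool_rot: [0.001, 0.926, -0.377, -0.001]
ft_force: [1.8, -0.4, -0.2]
grip_width: -0.0002
```

```bash
python3 st.py; python3 - <<'E'
from bench import manip
import cv2
n="wrist"; cv2.imwrite(f"pics/{n}8.png",manip.read_camera(n)["pixels"][:,:,::-1])
E
```

```text
t 7.7 p [0.5496 0.2048 0.1778] F [ 1.75 -0.41 -0.16] w -0.0002 yaw -44.27 z [-1.8e-03 -4.0e-04 -1.0e+00]
axis in tool [0.0431 0.0657 0.0001]
```

View pics/wrist8.png

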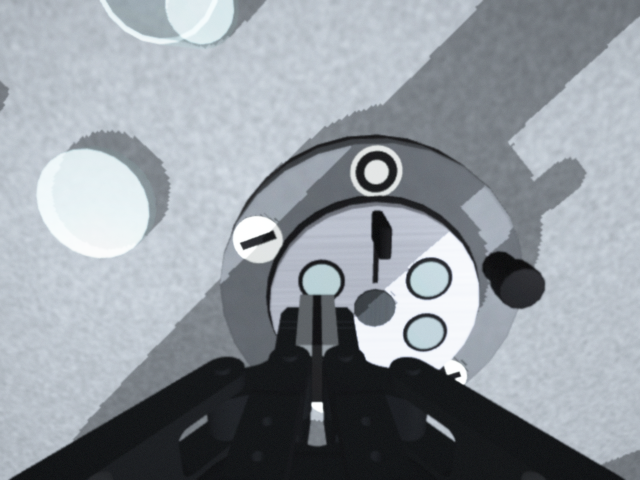

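The tab at (380,235) points straight at the ring plate at (377,171) and the eyepiece hasn't moved. Next is the button at (0.503, −0.256), top at roughly z = 0.07.

Call:
move_arm(deltas=[[0,0,0,1.2,1.5,0,0],[0,0,0,2.4,3.0,0,0],[0,0,0,2.4,3.0,0,0],[0,0,0,2.4,3.0,0,0],[0,0,0,2.4,3.0,0,0]])

```text
t: 8.25
eef_pos: [0.5335, 0.0316, 0.1775]
tool_rot: [-0.0, 0.926, -0.377, 0.0]
ft_force: [-0.2, 0.1, -0.5]
grip_width: -0.0
```

Call:
move_arm(deltas=[[0,0,0,2.4,3.0,0,0],[0,0,0,2.4,3.0,0,0],[0,0,0,2.4,3.0,0,0],[0,0,0,2.4,3.0,0,0],[0,0,0,2.4,3.0,0,0]])

```text
t: 8.75
eef_pos: [0.5148, -0.1597, 0.1775]
tool_rot: [-0.0, 0.926, -0.377, 0.0]
ft_force: [0.6, -0.2, -0.3]
grip_width: 0.0004
```

Call:
move_arm(deltas=[[0,0,0,2.4,3.0,0,0],[0,0,0,2.4,3.0,0,0],[0,0,0,1.2,1.6,0,0],[0,0,0,0,0,1.5,0],[0,0,0,0,0,1.5,0]])

```text
t: 9.25
eef_pos: [0.5055, -0.2559, 0.1476]
tool_rot: [0.0, 0.926, -0.378, 0.001]
ft_force: [-0.1, -0.5, -0.4]
grip_width: 0.0001
```

```bash
python3 st.py; python3 - <<'E'
from bench import manip
import cv2
n="wrist"; cv2.imwrite(f"pics/{n}9.png",manip.read_camera(n)["pixels"][:,:,::-1])
from h import *
from scipy.spatial.transform import Rotation as Rn
s=manip.state();q=s["tool_rot"];R=Rn.from_quat([q[1],q[2],q[3],q[0]]).as_matrix()
print("button in tool",R.T@(np.array([.503,-.256,.07])-s["eef_pos"]))
n="top"; a=manip.read_camera(n)["pixels"][:,:,::-1]
cv2.imwrite('pics/t9.png',cv2.resize(a[222:350,195:325],None,fx=4.6,fy=4.6,interpolation=cv2.INTER_CUBIC))
E
```

```text
t 9.25 p [ 0.5055 -0.2559  0.1476] F [-0.08 -0.46 -0.44] w 0.0001 yaw -44.39 z [ 0.002  -0.0011 -1.    ]
axis in tool [-0.2475 -0.2945 -0.0004]
button in tool [0.00108139 0.00153837 0.07441989]
```

View pics/wrist9.png

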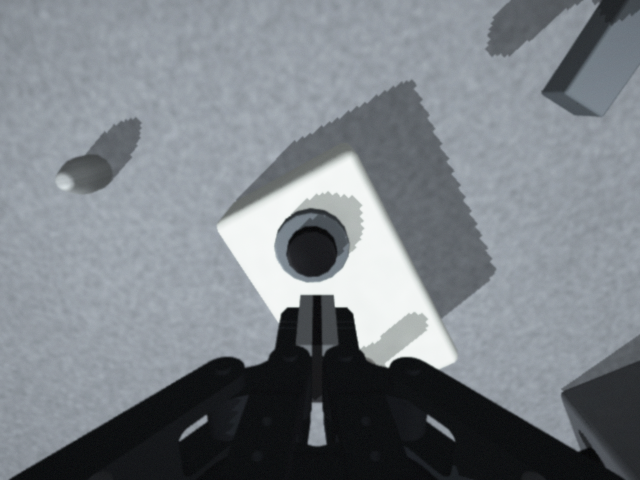

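View pics/t9.png

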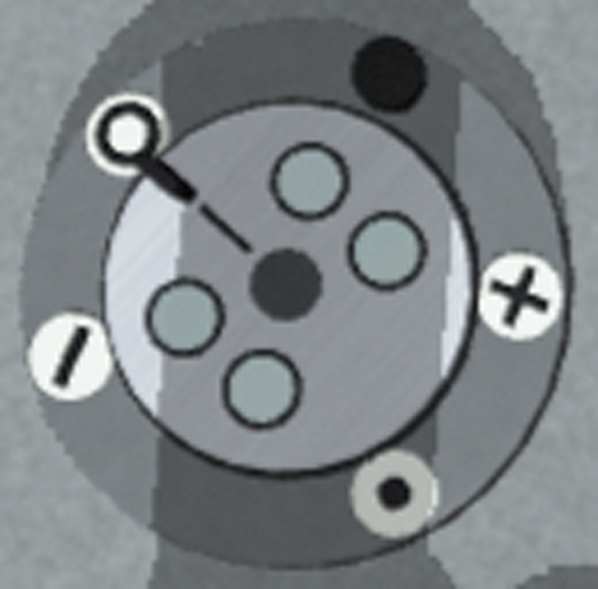

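The pointer line runs straight into the ring plate. In the wrist view the black button top is at (312,251), straight ahead of the fingers. I'll check its position with the wrist ray while descending.

```bash
python3 - <<'E'
from bench import manip
from h import *
r=manip.read_camera("wrist")
for z in (.06,.065,.07,.075): print(ray(r,312,251,z))
E
```

```text
[ 0.49681802 -0.25604694  0.06      ]
[ 0.49822929 -0.2547273   0.065     ]
[ 0.49964057 -0.25340765  0.07      ]
[ 0.50105184 -0.25208801  0.075     ]
```

Call:
move_arm(deltas=[[0,0,0,0.1,0.1,2.5,0],[0,0,0,0,0,2.0,0],[0,0,0,0,0,1.0,0],[0,0,0,0,0,0.5,0],[0,0,0,0,0,0,0]])

```text
t: 9.9
eef_pos: [0.5051, -0.2566, 0.0874]
tool_rot: [0.0, 0.926, -0.377, -0.0]
ft_force: [-0.9, 0.2, -0.7]
grip_width: 0.0002
```

```bash
python3 st.py; python3 - <<'E'
from bench import manip
import cv2
n="wrist"; cv2.imwrite(f"pics/{n}10.png",manip.read_camera(n)["pixels"][:,:,::-1])
n="scene"; a=manip.read_camera(n)["pixels"][:,:,::-1]
cv2.imwrite('pics/s10.png',cv2.resize(a[130:260,160:300],None,fx=4.5,fy=4.5,interpolation=cv2.INTER_CUBIC))
E
```

```text
t 9.9 p [ 0.5051 -0.2566  0.0874] F [-0.9   0.17 -0.66] w 0.0002 yaw -44.32 z [-0.  0. -1.]
axis in tool [-0.2473 -0.2955  0.    ]
```

View pics/wrist10.png

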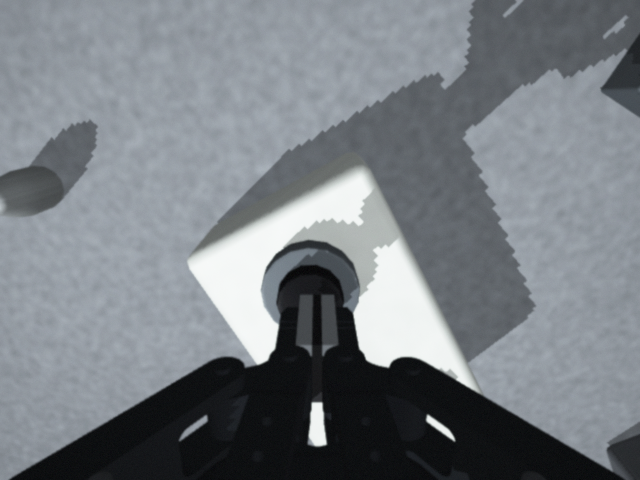

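View pics/s10.png

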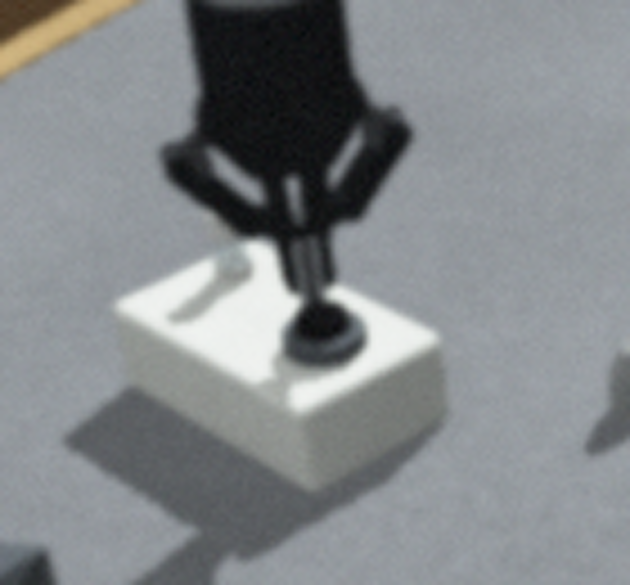

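Call:
move_arm(deltas=[[0,0,0,-0.2,0.1,0.5,0],[0,0,0,0,0,0.5,0],[0,0,0,0,0,0.2,0],[0,0,0,0,0,0.1,0],[0,0,0,0,0,0,0]])

```text
t: 10.5
eef_pos: [0.5029, -0.2563, 0.0745]
tool_rot: [0.0, 0.926, -0.377, 0.0]
ft_force: [-0.3, 0.5, 2.8]
grip_width: -0.0001
```

Call:
move_arm(deltas=[[0,0,0,0,0,0.1,0],[0,0,0,0,0,0.1,0],[0,0,0,0,0,0.1,0],[0,0,0,0,0,0.1,0],[0,0,0,0,0,0,0]])

```text
t: 11.0
eef_pos: [0.5029, -0.2563, 0.071]
tool_rot: [0.0, 0.926, -0.377, 0.0]
ft_force: [-1.7, 0.8, 8.6]
grip_width: 0.0
```

Call:
move_arm(deltas=[[0,0,0,0,0,0.1,0],[0,0,0,0,0,0,0],[0,0,0,0,0,0,0],[0,0,0,0,0,0,0],[0,0,0,0,0,0,0]])

```text
t: 11.5
eef_pos: [0.5029, -0.2563, 0.0709]
tool_rot: [0.0, 0.926, -0.377, 0.0]
ft_force: [-4.2, 1.6, 12.2]
grip_width: -0.0002
```

```bash
python3 st.py; python3 - <<'E'
from bench import manip
import cv2
n="scene"; a=manip.read_camera(n)["pixels"][:,:,::-1]
cv2.imwrite('pics/s11.png',cv2.resize(a[130:260,160:300],None,fx=4.5,fy=4.5,interpolation=cv2.INTER_CUBIC))
E
```

```text
t 11.5 p [ 0.5029 -0.2563  0.0709] F [-4.21  1.59 12.19] w -0.0002 yaw -44.34 z [ 3.e-04 -5.e-04 -1.e+00]
axis in tool [-2.457e-01 -2.967e-01 -2.000e-04]
```

View pics/s11.png

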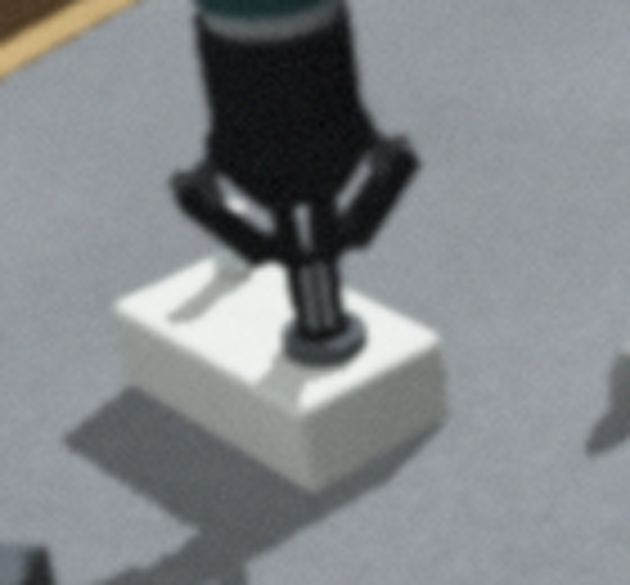

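The fingers stalled at z = 0.0709 with 12 N and the button looks sunk to its collar. I'll release in small steps to confirm the travel from the force profile.

Call:
move_arm(deltas=[[0,0,0,0,0,-0.2,0],[0,0,0,0,0,0,0],[0,0,0,0,0,0,0],[0,0,0,0,0,0,0],[0,0,0,0,0,0,0]])

```text
t: 12.05
eef_pos: [0.5028, -0.2563, 0.0713]
tool_rot: [0.0, 0.926, -0.377, 0.0]
ft_force: [-1.2, 0.7, 4.8]
grip_width: 0.0
```

Call:
move_arm(deltas=[[0,0,0,0,0,-0.2,0],[0,0,0,0,0,0,0],[0,0,0,0,0,0,0],[0,0,0,0,0,0,0],[0,0,0,0,0,0,0]])

```text
t: 12.55
eef_pos: [0.5029, -0.2562, 0.0733]
tool_rot: [0.0, 0.926, -0.377, 0.0]
ft_force: [-0.5, -0.4, 2.6]
grip_width: 0.0
```

Call:
move_arm(deltas=[[0,0,0,0,0,-0.2,0],[0,0,0,0,0,0,0],[0,0,0,0,0,0,0],[0,0,0,0,0,0,0],[0,0,0,0,0,0,0]])

```text
t: 13.05
eef_pos: [0.5029, -0.2562, 0.0753]
tool_rot: [0.0, 0.926, -0.377, 0.0]
ft_force: [-0.1, -0.1, 1.8]
grip_width: -0.0001
```

Call:
move_arm(deltas=[[0,0,0,0,0,-0.2,0],[0,0,0,0,0,0,0],[0,0,0,0,0,0,0],[0,0,0,0,0,0,0],[0,0,0,0,0,0,0]])

```text
t: 13.55
eef_pos: [0.5026, -0.2558, 0.0771]
tool_rot: [-0.0, 0.926, -0.377, -0.0]
ft_force: [-0.5, 0.9, 0.1]
grip_width: -0.0001
```

The force falls smoothly from 4.8 N at z = 0.0713 to about 0 at 0.0771, which is the full 6 mm of travel. Lifting away and checking.

Call:
move_arm(deltas=[[0,0,0,0,0,-1,0],[0,0,0,0,0,-3,0],[0,0,0,0,0,-4,0],[0,0,0,0,0,-4,0],[0,0,0,0,0,-2,0]])

```text
t: 14.05
eef_pos: [0.5044, -0.2573, 0.2221]
tool_rot: [0.001, 0.926, -0.377, 0.003]
ft_force: [1.4, 0.1, 0.6]
grip_width: -0.0003
```

Call:
move_arm(deltas=[[0,0,0,0,0,0,0],[0,0,0,0,0,0,0],[0,0,0,0,0,0,0],[0,0,0,0,0,0,0],[0,0,0,0,0,0,0]])

```text
t: 14.55
eef_pos: [0.502, -0.2557, 0.2158]
tool_rot: [-0.0, 0.926, -0.377, -0.001]
ft_force: [0.2, -0.0, 1.1]
grip_width: -0.0001
```

```bash
python3 st.py; python3 - <<'E'
from bench import manip
import cv2
n="scene"; a=manip.read_camera(n)["pixels"][:,:,::-1]
cv2.imwrite('pics/s12.png',a)
n="top"; a=manip.read_camera(n)["pixels"][:,:,::-1]
cv2.imwrite('pics/t12.png',cv2.resize(a[222:350,195:325],None,fx=4.6,fy=4.6,interpolation=cv2.INTER_CUBIC))
E
```

```text
t 14.55 p [ 0.502  -0.2557  0.2158] F [ 0.15 -0.05  1.08] w -0.0001 yaw -44.35 z [-0.0024  0.0016 -1.    ]
axis in tool [-0.2446 -0.2969  0.0005]
```

View pics/s12.png

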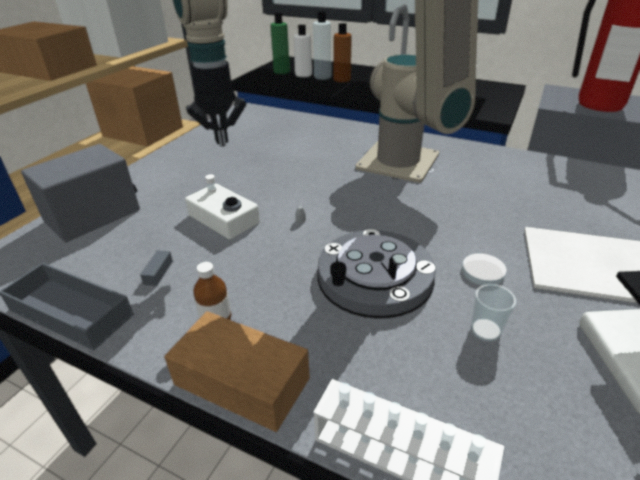

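View pics/t12.png

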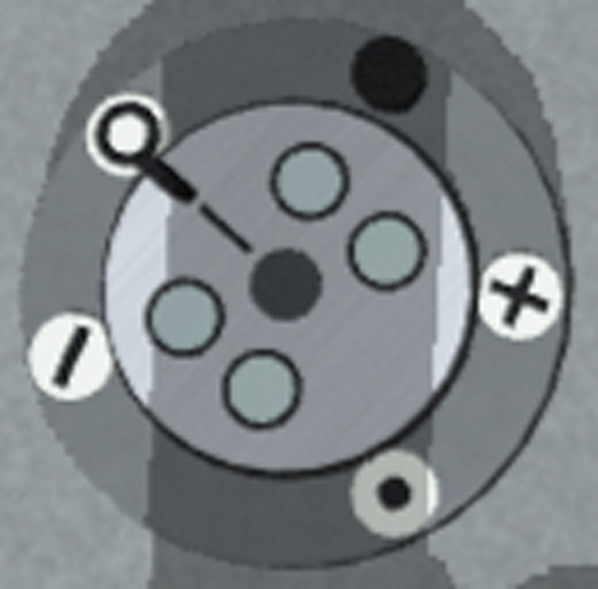

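The scene view shows the button up at (232,203), the vial at (210,181) still in place, the other things where they were and the arm clear. The top view shows the tab line still on the ring at crop (127,134). Handing in.

```bash
python3 -c "
from bench import manip
manip.close_job()"
```

```text
the job is handed in; nothing more can be done
```

With the fingers shut, I pushed the tab about 2.15 rad clockwise to the ring mark, pressed the lamp button, let it come back up, lifted clear and handed in at about 14.6 s.

- **Pointing:** the last angle check put the tab at about 47–48° against 46.7° for the ring. That is about 2 mm or less off at the pointer, with 12 mm allowed. The last top view shows the tab still on the ring and the turret looking seated.
- **Button:** the press stopped hard at 12 N. On release the force fell from 4.8 N to about 0 over roughly 6 mm, so the travel looks full. The last picture shows it up again.
- **Bystanders:** by eye, none of them has moved in the last scene view.
- **Disagreement:** the button top was felt at about z = 0.077 m, against about 0.072 m from the cameras. The wrist camera also placed it about 4 mm from the top-camera position. Neither affected the press.

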